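Press a plug-in module onto the spring contacts of a programming jig and hold it there

TASK

Program the printer's narrow plug-in module: lift it out of the handling tray, plug its keyed foot into the well of the programming jig, and press it down against the spring contacts, firmly but without brute force, until its collar sits flat on the jig's steel stop plate. The jig has no latch and the springs push the module back up, so finish with the gripper still holding the module fully down. Leave the wider module in the tray.

Things in the scene. Friction and masses are not known exactly. Their poses are not given: they have to be found in the camera images.
- module: Narrow plug-in module, upright, 68 mm tall, 70 g. Origin: centre of the foot's underside; z up. Black foot 24 (x) x 36 (y) mm to z=18, with a key rib on its -x face (8 mm wide, out to x=-16). Black stop collar 38x50 mm, z=18-22. Grey housing 24 (x) x 36 (y) mm, z=22-68: grip it across x, fingertips 9 mm above the collar. Starts in either tray compartment, key side toward the robot.
- module_collar (a point): Centre of the underside of the narrow module's stop collar, 18 mm above the module's origin on its axis; axes as the module's.
- wide_module: The wider module, same make and height, but foot and housing are 56 mm wide in y and its collar 38 x 70 mm: it does not fit the jig. Stays in the other compartment of the tray. Origin: centre of the foot's underside.
- tray: White open handling tray, 84 (x) x 190 (y) x 15 mm, fixed, floor and walls 3 mm thick (modules stand on the floor at z = 3 mm); a wall across the middle makes two compartments, centred at y = +47 and -47 mm. Origin: centre of its underside.
- jig: Programming jig, screwed down: aluminium base 130 x 96 mm; on it a black block 60 (x) x 70 (y) mm with a rectangular well in its top; behind it (+x) a grey box 33 mm tall with a USB stick in its +y side. Origin: under the centre of the well, at desk height; z up; the well's key slot is on its -x side, toward the robot.
- jig_mouth (a point): Centre of the well's mouth, level with the stop plate's top, 46 mm above the desk; axes as the jig's. Well 26 (x) x 38 (y) mm (1 mm room per side), key slot 10 mm wide at -x out to x=-17, 2.5 mm lead-in bevel. The module goes in upright, axes parallel to these. Its foot meets the contact block 10 mm down; when home the collar's underside lies on this level.
- stop_plate: The steel frame 60 x 70 mm round the well's mouth, fixed on the jig: the hard stop for the collar. Same origin and axes as the jig. About 15 N of push in all (10 N of it for the springs) keeps the collar firmly on it; let up a little and the springs lift the collar off.
- contact_block (a joint): The spring-loaded block of contact pins in the well: 0 = fully up (pin tips 10 mm below the stop plate), grows downward in m. It pushes up with 5 N at 0 and 10 N at 0.008, where the module is home.
Mind the look-alikes: they are no part of the job. What is shaped like the wide_module but turquoise is not meant.

How it is judged:
By the outcome, as a careful person would: the job done as asked, in the order asked, and still so for the second after the job is handed in, while the arm keeps its last pose, push and grip.
It also fails if it takes over 45 s, if anything falls off the work surface, if the arm or the gripper's body presses on something with over 40 N, if the wrist force passes 120 N, or if a joint passes its speed limit or range.

ROBOT

A 7-joint arm with a two-finger parallel gripper is mounted at the origin on a cart in front of the work surface, level with it; the furniture and walls round the work are solid. World frame = base frame: x ahead of the robot, y to its left, z up, the work surface at z = 0. Lengths are in m, angles in degrees, forces in N, time in s.
With the tool pointing down it reaches from about 0.425 to 0.875 m from the base axis. Payload 4.7 kg.
Tool frame: the origin (TCP) lies at the very end of the fingers, on their centre line; the grasp point (between the pads) lies 19 mm behind it; z points along the fingers, y is the line along which they close (so a half turn about z gives the same grasp; the last joint's range is limited). The gripper opens to 87 mm and grips with 3 to 60 N. Pads are 19 mm wide; open, the fingers measure 117 mm over their backs; the gripper's body (75 mm by 190 mm) begins 51 mm behind the grasp point.
Start: joints at [67.214, 18.392, -4.016, 83.108, 1.295, 78.541, -3.26], TCP at [0.26, -0.596, 0.223] pointing down, gripper open.
Joint ranges: [-163.93, 163.93], [-17.29, 119.83], [-79.2, 71.16], [3.27, 140.29], [-89.18, 269.18], [5.43, 117.66], [-154.24, 154.24]. Speed limits (degrees/s): [147.25, 147.25, 180, 180, 180, 180, 180].

INTERFACE

Orientations are given as [roll, pitch, yaw] about the fixed x, y, z axes, in that order (R = Rz(yaw) Ry(pitch) Rx(roll)).
In Python, from cell import telemetry, cams, env gives the robot as it stands.
- The arm moves only by the tool arm_command, never from a script. Its argument "series" is text: rows parted by semicolons, each of 5 numbers parted by spaces: the shift along the tool's x, y, z in mm, then the turn about the tool's z in rad, then the closure in counts, from 0 (fully open) to 255 (shut). A call has 1 to 20 rows; each row shifts and turns the commanded pose from where the row before left it, along the tool's axes as they then stand; what a row does not reach is not made up. A row lasts 1/12 s, in which the tool goes at most 41.7 mm and 7.16 degrees, less where a joint would pass 70% of its speed; a pose out of reach is approached as far as the arm can. A call is refused whole if a number of a shift passes 41.7 or a number of a turn 0.125, either way. A call with a gripper value outside its range is refused whole. The fingers move at their own pace and stop on an object; "squeeze" is the grip in N (left out, the last holds). Time passes only in rows, so rows that do not move let the fingers close. It gives the time, the measured TCP pose, the force, the opening and the grip force at its end, in the units of the state.
- telemetry.get_obs(): the state, without advancing time (a new reading comes with each control period).
- cams.read_camera(name): name is "side" or "top"; returns the picture (384x512x3 uint8, blue, green, red); there is no depth.
- cams.calibration(name): a dict with "K" (3x3 intrinsics, pixels), "origin" and "rotation" of the camera in the world. Camera axes: x right, y down, z forward; pixel columns grow to the right and rows downward; lengths in m; the calibration is good to about 2 mm. A picture is of the moment at which its call begins. calibration takes no time and is no camera call.
- env.sign_off(): hands the job in; it is judged then, once.
The state is a dict: "time_s": time; "qpos": joint angles; "joint_velocities": joint speeds; "effort": joint torques, N m; "tool_pos": TCP position; "tool_rot": TCP orientation; "force": force on the tool from outside, world axes, zero at the start; "wrist_torque": the same for the moment, N m; "grip_width": finger opening in m; "grasp_force": force on a finger pad.
Only numpy, scipy, OpenCV 4.12 (cv2) and the standard library are available. Lean on these libraries where they do the work, as an engineer would, in place of code of your own. Each camera call takes 0.05 s, during which the arm holds its last target. There are 200 camera calls.

## Working session

There is one attempt and no reset: what is moved stays moved. The work goes in short steps, Python scripts to look and compute and a tool call to move; the robot and the scene stay as the last step left them, time stands still between calls to the robot, and variables do not carry over. Pictures are saved under pics/ and viewed, at most 10 in all, crops included, and the job is handed in when it is done.

Besides the shell and the picture viewer there is one more tool, called after "Call:" by a JSON object that holds its "method" and its "body". arm_command: Moves the arm, as the interface text tells. Its arguments: {"type":"object","properties":{"series":{"type":"string"},"squeeze":{"type":"number"}},"required":["series"]}

```bash
mkdir -p pics; python3 - <<'E'
from cell import telemetry, cams, env
import cv2
o=telemetry.get_obs(); print({k:o[k] for k in("time_s","tool_pos","tool_rot","force","grip_width")})
for n in("side","top"):
    cv2.imwrite(f"pics/{n}0.png",cams.read_camera(n)); print(n,cams.calibration(n))
E
```

```text
{'time_s': 0.0, 'tool_pos': array([ 0.25989718, -0.59520327,  0.22148146]), 'tool_rot': array([-1.79894527e+02,  6.01444095e-03,  2.35940324e+01]), 'force': array([ 0.35522104, -0.22022117,  0.17916372]), 'grip_width': 0.0870126691469622}
side {'K': array([[373.77314315,   0.        , 256.70715657],
       [  0.        , 373.77314315, 189.0387683 ],
       [  0.        ,   0.        ,   1.        ]]), 'origin': array([0.14697148, 0.61683592, 0.59219541]), 'rotation': array([-127.61490085,   -1.26773395, -146.59998012])}
top {'K': array([[348.08124191,   0.        , 253.40871627],
       [  0.        , 348.08124191, 187.52867391],
       [  0.        ,   0.        ,   1.        ]]), 'origin': array([0.34132599, 0.03791553, 0.89844438]), 'rotation': array([-1.68049306e+02, -1.26493070e-01, -8.25063740e+01])}
```

View pics/side0.png

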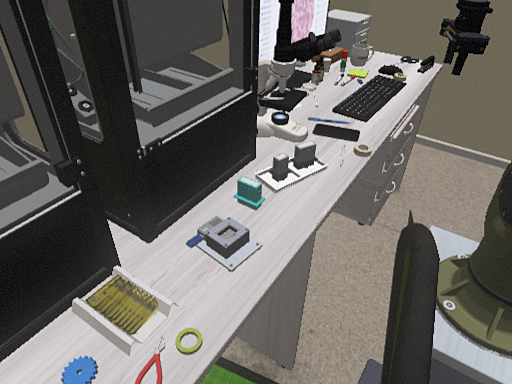

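View pics/top0.png

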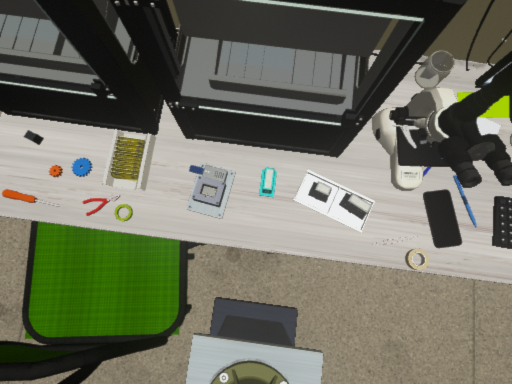

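Candidates: the left grey module in the tray (top 320,190; side 281,165), the right grey module in the tray (top 354,205; side 305,155) and the turquoise one (top 268,182; side 250,190). The left grey one looks narrow, so I'll check it in a close crop. The jig is at top (211,190), side (226,237).

```bash
python3 - <<'E'
import cv2,numpy as np
t=cv2.imread("pics/top0.png");s=cv2.imread("pics/side0.png")
a=cv2.resize(t[160:235,180:380],None,fx=4,fy=4,interpolation=cv2.INTER_CUBIC)
b=cv2.resize(s[135:275,180:335],(332,300),interpolation=cv2.INTER_CUBIC)
c1=cv2.resize(s[135:195,245:335],(399,266),interpolation=cv2.INTER_CUBIC)
c2=cv2.resize(s[205:275,180:275],(361,266),interpolation=cv2.INTER_CUBIC)
r=np.zeros((266,800,3),np.uint8); r[:,:399]=c1; r[:,400:761]=c2
cv2.imwrite("pics/crop.png",np.vstack([a,r]))
E
```

```text
(no output)
```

View pics/crop.png

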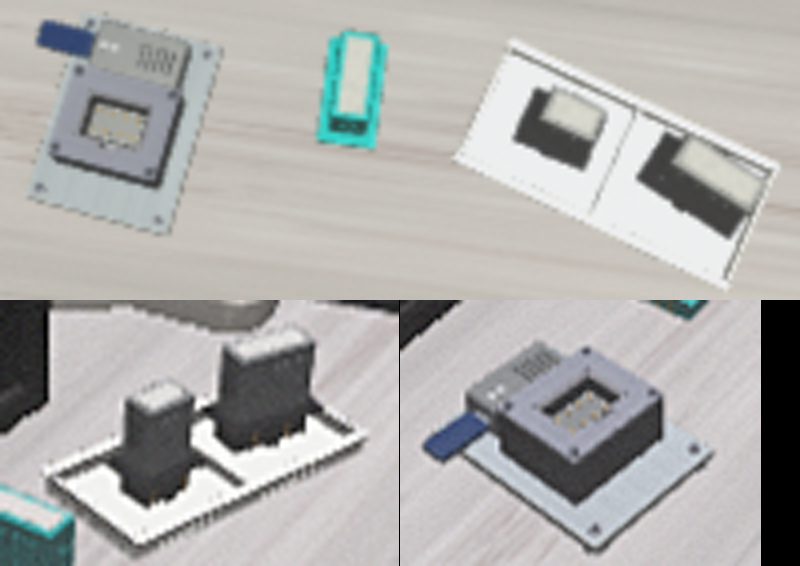

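```bash
cat > h.py <<'E'
import cv2,numpy as np
from scipy.spatial.transform import Rotation as R
from cell import cams
def ray(n,px,z):
    c=cams.calibration(n); px=np.atleast_2d(px).astype(float)
    d=np.c_[px,np.ones(len(px))]@np.linalg.inv(c["K"]).T@R.from_euler("xyz",c["rotation"],degrees=True).as_matrix().T
    o=np.array(c["origin"]); return (o+d*((z-o[2])/d[:,2])[:,None])[:,:2]
def rect(n,im,seed,tol,z,hull=True,k=8,r=60):
    "flood-fill from seed pixel in an upscaled crop; rectangle on plane z (m)"
    x0,y0=int(seed[0])-r,int(seed[1])-r
    c=cv2.resize(im[y0:y0+2*r,x0:x0+2*r],None,fx=k,fy=k,interpolation=cv2.INTER_LINEAR)
    m=np.zeros((c.shape[0]+2,c.shape[1]+2),np.uint8)
    s=(int((seed[0]-x0+.5)*k),int((seed[1]-y0+.5)*k))
    cv2.floodFill(c,m,s,0,(tol,)*3,(tol,)*3,4|cv2.FLOODFILL_MASK_ONLY|cv2.FLOODFILL_FIXED_RANGE|(255<<8))
    m=m[1:-1,1:-1]; m=cv2.morphologyEx(m,cv2.MORPH_OPEN,np.ones((k,k)))
    C=max(cv2.findContours(m,0,cv2.CHAIN_APPROX_NONE)[0],key=cv2.contourArea)[:,0]
    w=ray(n,(C+.5)/k-.5+[x0,y0],z)*1000
    (cx,cy),(a,b),th=cv2.minAreaRect(w.astype(np.float32))
    if a<b: a,b,th=b,a,th+90
    return np.round([cx,cy,a,b,(th+90)%180-90],1),m
E
python3 - <<'E'
from h import *
t=cv2.imread("pics/top0.png");s=cv2.imread("pics/side0.png")
P=[("plate","top",t,(196,192),.046),("plate","side",s,(217,230),.046),("narrow","top",t,(324,188),.071),("narrow","side",s,(281,157),.071),
("wide","top",t,(359,202),.071),("wide","side",s,(305,145),.071),("tray","top",t,(305,190),.015),("tray","side",s,(270,181),.015)]
for nm,n,im,sd,z in P:
    print(nm,n,im[sd[1],sd[0]],[list(rect(n,im,sd,tol,z)[0]) for tol in(25,40,55)])
E
```

```text
plate top [163 154 150] [[np.float64(516.4), np.float64(169.9), np.float64(94.3), np.float64(71.3), np.float64(-7.5)], [np.float64(505.1), np.float64(196.3), np.float64(172.9), np.float64(130.5), np.float64(81.3)], [np.float64(496.2), np.float64(207.7), np.float64(310.2), np.float64(305.5), np.float64(-82.6)]]
plate side [178 163 163] [[np.float64(506.3), np.float64(171.7), np.float64(75.9), np.float64(70.9), np.float64(-6.9)], [np.float64(489.8), np.float64(109.8), np.float64(289.5), np.float64(147.1), np.float64(-87.6)], [np.float64(534.7), np.float64(151.0), np.float64(384.5), np.float64(244.0), np.float64(-59.0)]]
narrow top [206 217 216] [[np.float64(536.6), np.float64(-109.6), np.float64(28.0), np.float64(17.5), np.float64(72.7)], [np.float64(543.5), np.float64(-112.7), np.float64(300.1), np.float64(298.4), np.float64(-82.5)], [np.float64(543.5), np.float64(-112.7), np.float64(300.2), np.float64(298.4), np.float64(-82.5)]]
narrow side [228 228 230] [[np.float64(535.4), np.float64(-107.2), np.float64(26.5), np.float64(15.0), np.float64(74.2)], [np.float64(552.2), np.float64(-186
[... 715 characters left out ...]
oat64(-293.5), np.float64(755.2), np.float64(294.8), np.float64(-69.5)]]
tray top [238 238 237] [[np.float64(516.2), np.float64(-148.0), np.float64(189.7), np.float64(80.6), np.float64(71.3)], [np.float64(516.0), np.float64(-148.1), np.float64(192.4), np.float64(83.1), np.float64(71.4)], [np.float64(518.5), np.float64(-69.8), np.float64(325.2), np.float64(192.9), np.float64(-88.8)]]
tray side [240 242 242] [[np.float64(510.6), np.float64(-145.2), np.float64(192.2), np.float64(72.1), np.float64(71.2)], [np.float64(497.7), np.float64(-56.0), np.float64(379.6), np.float64(154.0), np.float64(89.6)], [np.float64(563.0), np.float64(-132.4), np.float64(586.4), np.float64(293.6), np.float64(-65.4)]]
```

```bash
python3 - <<'E'
from h import *
t=cv2.imread("pics/top0.png");s=cv2.imread("pics/side0.png")
def mrect(n,im,box,cond,z,k=8):
    x0,y0,x1,y1=box
    c=cv2.resize(im[y0:y1,x0:x1],None,fx=k,fy=k,interpolation=cv2.INTER_LINEAR).astype(int)
    m=cond(c[...,0],c[...,1],c[...,2]).astype(np.uint8)*255
    m=cv2.morphologyEx(m,cv2.MORPH_OPEN,np.ones((k,k)))
    C=max(cv2.findContours(m,0,cv2.CHAIN_APPROX_NONE)[0],key=cv2.contourArea)[:,0]
    return np.round(cv2.minAreaRect((ray(n,(C+.5)/k-.5+[x0,y0],z)*1000).astype(np.float32))[0:1]+tuple(cv2.minAreaRect((ray(n,(C+.5)/k-.5+[x0,y0],z)*1000).astype(np.float32))[1:2]),1).tolist(), round(cv2.minAreaRect((ray(n,(C+.5)/k-.5+[x0,y0],z)*1000).astype(np.float32))[2],1)
for th in(4,8,12): print("plate",th,[mrect(n,im,b,lambda B,G,Rr:(B-Rr>th)&(B-Rr<30)&(G>110),.046) for n,im,b in(("top",t,(185,172,235,212)),("side",s,(195,210,255,265)))])
print("t narrow px"); print(t[181:200,310:336].sum(2)//3); print((t[181:200,310:336,2].astype(int)-t[181:200,310:336,0]))
print("s narrow px"); print(s[150:164,270:292].sum(2)//3)
a=cv2.resize(t[174:208,186:232],(400,296),interpolation=cv2.INTER_CUBIC)
b=cv2.resize(s[210:260,192:260],(400,296),interpolation=cv2.INTER_CUBIC)
c=cv2.resize(t[176:206,305:345],(400,300),interpolation=cv2.INTER_CUBIC)
d=cv2.resize(s[148:190,252:308],(400,300),interpolation=cv2.INTER_CUBIC)
cv2.imwrite("pics/z.png",np.vstack([np.hstack([a,b]),np.hstack([c,d])]))
E
```

```text
plate 4 [([[500.3, 164.1], [90.4, 122.3]], 82.3), ([[503.9, 172.8], [72.0, 72.7]], 82.8)]
plate 8 [([[501.9, 171.7], [72.0, 65.4]], 82.1), ([[499.5, 173.6], [70.8, 63.7]], 82.7)]
plate 12 [([[511.4, 143.4], [7.4, 6.6]], 8.7), ([[498.9, 173.5], [69.7, 61.1]], 83.9)]
t narrow px
[[238 237 236 230 208 231 235 230 188 215 233 234 234 229 200 153 139 152
  199 230 234 235 232 219 196 194]
 [237 237 231 158 109 141 189 191 153 176 187 193 231 233 232 231 226 178
  139 144 195 230 234 235 232 221]
 [237 237 226 107  67  75  93 113 161 186 188 179 189 179 205 232 235 233
  226 180 156 147 189 229 234 235]
 [237 233 187  89  64  65  74 119 175 207 208 204 196 177 174 184 214 233
  235 233 229 202 157 143 174 229]
 [237 227 129  72  64  65  86 152 183 208 208 208 207 203 195 179 180 192
  218 234 236 234 229 201 156 146]
 [233 187  92  66  62  67 113 172 197 208 207 205 208 209 207 202 192 180
  180 195 220 235 237 235 229 202]
 [227 128  71  63  61  85 155 184 205 207 205 206 209 213 212 209 207 202
  192 182 184 211 236 237 237 235]
 [187  92  66  64  63 104 170 195 206 207 209 210 210 213 2
[... 3442 characters left out ...]
5 223 226 227 216 207 156 141
  145 201 212 183]
 [202 202 219 150 127 178 197 229 223 221 224 228 216 202 176 148 125 107
   67 217 242 230]
 [202 210 225  99  72 114 141 187 202 229 222 206 178 131 120 102  72  58
   87 254 239 226]
 [207 211 224 105  46  66 101 120 157 196 173 133 115  89  67  67  65  65
  102 222 117  39]
 [206 211 209 101  59  66  60  90 119 123 107  83  64  64  79  71  71  65
   94  95  75  49]
 [206 212 188  90  55  68  68  62  73  72  65  63  82  74  87  77  71  73
   78  99  95 132]
 [206 215 184  93  53  64  66  67  67  69  72  77  88  77  70  74  69  64
   81 135 195 239]
 [206 210 185  92  54  60  61  68  70  77  67  81  73  78  75  72  74  58
  159 228 254 255]]
```

View pics/z.png

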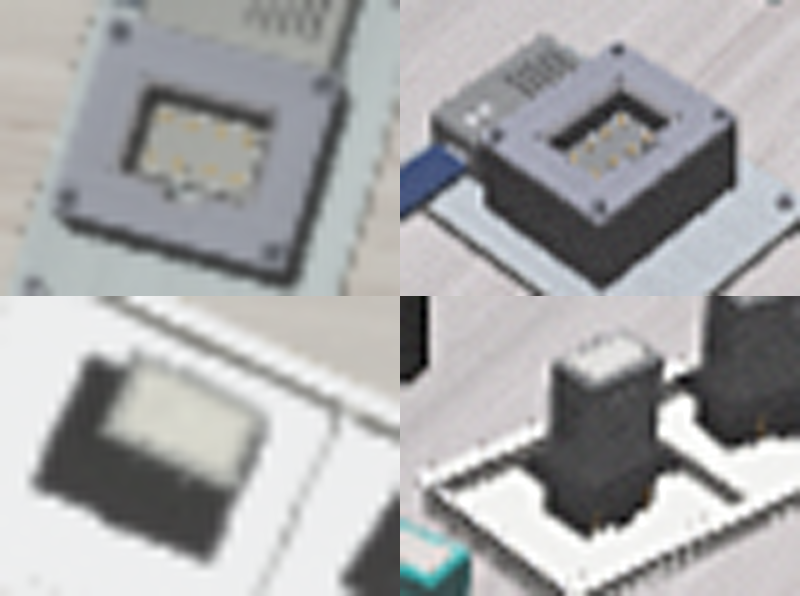

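Top left/right show the jig plate, with its screws at zoomed (120,32), (324,85), (272,253), (68,198) and (618,49), (720,115), (600,207), (497,135). The bottom panels show the narrow module, whose top corners are at (130,352), (268,410), (235,488), (103,435) and (555,358), (612,330), (663,358), (605,388). It is the target: clearly narrower than its tray neighbour, and grey.

```bash
python3 - <<'E'
from h import *
def go(nm,n,pts,off,sc,org,z):
    p=(np.array(pts,float)-off)/sc+org-.5
    w=ray(n,p,z)*1000; d=np.roll(w,-1,0)-w
    print(nm,n,w.mean(0).round(1),"sides",np.hypot(*d.T).round(1),"ang",np.degrees(np.arctan2(d[:,1],d[:,0])).round(1))
go("jig","top",[(120,32),(324,85),(272,253),(68,198)],(0,0),(8.696,8.706),(186,174),.046)
go("jig","side",[(618,49),(720,115),(600,207),(497,135)],(400,0),(5.882,5.92),(192,210),.046)
go("mod","top",[(130,352),(268,410),(235,488),(103,435)],(0,296),(10,10),(305,176),.071)
go("mod","side",[(555,358),(612,330),(663,358),(605,388)],(400,296),(7.143,7.143),(252,148),.071)
go("well","top",[(147,84),(275,112),(258,205),(122,172)],(0,0),(8.696,8.706),(186,174),.046)
E
```

```text
jig top [500.  171.3] sides [61.4 51.  60.8 50.6] ang [-97.3 171.6  82.3  -7.8]
jig side [499.6 172.4] sides [51.3 60.6 51.3 60.8] ang [171.9  82.4  -7.9 -97.6]
mod top [ 536.1 -108.6] sides [36.  21.3 34.1 21.9] ang [-106.2  162.8   74.9  -12.1]
mod side [ 535.4 -106.1] sides [29.4 25.5 30.1 25.7] ang [-104.2  167.    76.3  -14.8]
well top [499.7 169.9] sides [38.  27.5 40.4 26.6] ang [-95.  178.6  83.7  -6.4]
```

```bash
cat >> h.py <<'E'
def rel(target_xyz_mm,yaw):
    "shift in tool axes (mm) at the present yaw, and turn (rad) about tool z, to a target"
    from cell import telemetry
    o=telemetry.get_obs(); Rt=R.from_euler("xyz",o["tool_rot"],degrees=True).as_matrix()
    d=(np.array(target_xyz_mm)-o["tool_pos"]*1000)@Rt
    tw=-(np.radians((yaw-o["tool_rot"][2]+180)%360-180))
    print("t",o["time_s"],"pos",(o["tool_pos"]*1000).round(1),"rot",o["tool_rot"].round(1),"F",o["force"].round(1),"w",round(o["grip_width"]*1000,1),"gf",np.round(o["grasp_force"],1))
    print("shift",d.round(1),"turn",tw.round(3))
E
python3 - <<'E'
from h import *
print(ray("top",[(180,137),(258,148),(335,155)],0).round(3),ray("side",[(150,240),(257,160)],0).round(3))
print("microscope base",ray("top",[(376,120),(395,185)],0.0).round(3),ray("top",[(440,150),(465,180)],.3).round(3))
E
```

```text
[[ 0.643  0.277]
 [ 0.64   0.063]
 [ 0.648 -0.145]] [[ 0.65   0.254]
 [ 0.634 -0.147]]
microscope base [[ 0.763 -0.249]
 [ 0.586 -0.31 ]] [[ 0.58  -0.271]
 [ 0.53  -0.316]]
```

Call:
{"method": "arm_command", "body": {"series": "0 0 0 -0.11 0;0 0 0 -0.11 0;0 0 0 -0.11 0;0 0 0 -0.11 0;0 0 0 -0.11 0;0 0 0 -0.11 0;0 0 0 -0.11 0;0 0 0 -0.11 0"}}

```text
time_s: 0.77
tool_pos: [0.26, -0.5954, 0.2219]
tool_rot: [-180.0, -0.0, 74.3]
force: [-0.6, 0.2, -0.4]
grip_width: 0.0871
grasp_force: 0.0
```

```bash
python3 - <<'E'
from h import *
def tri(pt,ps):
    best=min(((np.hypot(*(ray("top",pt,z)-ray("side",ps,z))[0]),z) for z in np.arange(0,.6,.005)))
    print(best,ray("top",pt,best[1]).round(3))
tri((472,178),(318,52)); tri((503,178),(338,40)); tri((436,135),(283,85)); tri((395,180),(300,130))
rel([350,-260,222],74); rel([532,-106.5,160],74)
E
```

```text
(np.float64(0.02658197974204257), np.float64(0.275)) [[ 0.543 -0.344]]
(np.float64(0.009071437063278653), np.float64(0.3)) [[ 0.542 -0.383]]
(np.float64(0.0026181067343854364), np.float64(0.155)) [[ 0.672 -0.336]]
(np.float64(0.008978587119416633), np.float64(0.05)) [[ 0.585 -0.29 ]]
t 0.7667 pos [ 260.  -595.4  221.9] rot [-180.    -0.    74.3] F [-0.6  0.2 -0.4] w 87.1 gf 0.0
shift [ 3.473e+02 -3.900e+00  2.000e-01] turn 0.006
t 0.7667 pos [ 260.  -595.4  221.9] rot [-180.    -0.    74.3] F [-0.6  0.2 -0.4] w 87.1 gf 0.0
shift [544.2 129.9  62.2] turn 0.006
```

Call:
{"method": "arm_command", "body": {"series": "29 0 0 0 0;29 0 0 0 0;29 0 0 0 0;29 0 0 0 0;29 0 0 0 0;29 0 0 0 0;29 0 0 0 0;29 0 0 0 0;29 0 0 0 0;29 0 0 0 0;29 0 0 0 0;28 0 0 0 0;20 10 0 0 0;20 10 0 0 0;20 10 0 0 0;20 10 0 0 0;20 10 0 0 0;20 10 0 0 0;20 10 0 0 0;20 10 0 0 0"}}

```text
time_s: 2.43
tool_pos: [0.477, -0.1294, 0.2223]
tool_rot: [-180.0, 0.0, 74.0]
force: [0.3, 0.5, -0.9]
grip_width: 0.0867
grasp_force: 0.0
```

```bash
python3 - <<'E'
from h import *
rel([532,-106.5,140],74)
E
```

```text
t 2.4333 pos [ 477.  -129.4  222.3] rot [-180.    0.   74.] F [ 0.3  0.5 -0.9] w 86.7 gf 0.0
shift [37.2 46.6 82.2] turn 0.0
```

Call:
{"method": "arm_command", "body": {"series": "10 5 10 0 0;10 6 10 0 0;10 6 10 0 0;7 6 10 0 0;0 6 10 0 0;0 6 10 0 0;0 6 10 0 0;0 5 12 0 0;0 0 0 0 0;0 0 0 0 0"}}

```text
time_s: 3.27
tool_pos: [0.5262, -0.1066, 0.1369]
tool_rot: [-179.3, 0.0, 74.1]
force: [-8.2, 3.2, -5.0]
grip_width: 0.0873
grasp_force: 0.0
```

```bash
python3 - <<'E'
from h import *
rel([532,-106.5,34],74)
t=cams.read_camera("top");s=cams.read_camera("side")
a=cv2.resize(t[110:230,240:400],(400,300),interpolation=cv2.INTER_CUBIC)
b=cv2.resize(s[90:210,210:370],(400,300),interpolation=cv2.INTER_CUBIC)
cv2.imwrite("pics/app.png",np.hstack([a,b]))
E
```

```text
t 3.2667 pos [ 526.2 -106.6  136.9] rot [-179.3    0.    74.1] F [-8.2  3.2 -5. ] w 87.3 gf 0.0
shift [  1.8   6.8 102.8] turn 0.001
```

View pics/app.png

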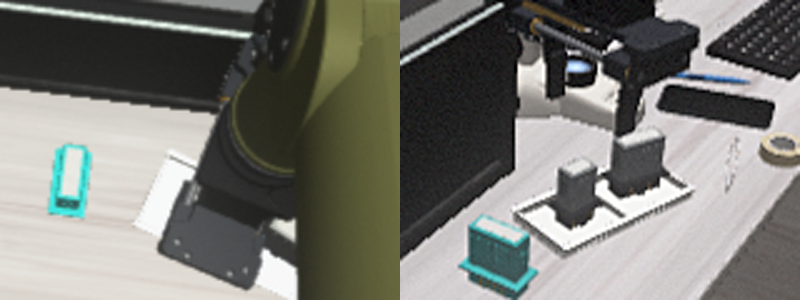

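The gripper body touches the printer at about TCP x=527, so I can't centre over the module there. I'll back off and let the far finger draw the module gently toward the robot, with the tips kept low so it doesn't tip.

Call:
{"method": "arm_command", "body": {"series": "0 -5 0 0 0;1 -5 0 0 0;1 -5 0 0 0;0 0 0 0 0;0 0 0 0 0", "squeeze": 5}}

```text
time_s: 3.78
tool_pos: [0.5175, -0.1017, 0.141]
tool_rot: [179.9, 0.0, 74.0]
force: [0.0, -0.9, -1.1]
grip_width: 0.0872
grasp_force: 0.0
```

```bash
python3 - <<'E'
from h import *
rel([518.5,-102.5,30],74)
E
```

```text
t 3.7833 pos [ 517.5 -101.7  141. ] rot [179.9   0.   74. ] F [ 0.  -0.9 -1.1] w 87.2 gf 0.0
shift [ -0.5   1.  111. ] turn -0.0
```

Now I'll descend to z≈30 and close in slow steps to about 28 mm.

Call:
{"method": "arm_command", "body": {"series": "0 0 14 0 0;0 0 14 0 0;0 0 14 0 0;0 0 14 0 0;0 0 14 0 0;0 0 14 0 0;0 0 10 0 0;0 0 8 0 0;0 0 6 0 0;0 0 3 0 0;0 0 0 0 20;0 0 0 0 40;0 0 0 0 60;0 0 0 0 75"}}

```text
time_s: 4.95
tool_pos: [0.5177, -0.1015, 0.0301]
tool_rot: [179.9, 0.0, 74.0]
force: [0.0, 0.1, -0.4]
grip_width: 0.0682
grasp_force: 0.0
```

Call:
{"method": "arm_command", "body": {"series": "0 0 0 0 85;0 0 0 0 95;0 0 0 0 105;0 0 0 0 115;0 0 0 0 125;0 0 0 0 135;0 0 0 0 145;0 0 0 0 152;0 0 0 0 159;0 0 0 0 165;0 0 0 0 170;0 0 0 0 170;0 0 0 0 170"}}

```text
time_s: 6.03
tool_pos: [0.5172, -0.1014, 0.0295]
tool_rot: [180.0, 0.0, 74.0]
force: [0.9, -0.4, 0.5]
grip_width: 0.0294
grasp_force: 0.5
```

```bash
python3 - <<'E'
from h import *
rel([518.5,-102.5,34],74)
t=cams.read_camera("top");s=cams.read_camera("side")
a=cv2.resize(t[140:230,280:380],(333,300),interpolation=cv2.INTER_CUBIC)
b=cv2.resize(s[120:210,230:350],(400,300),interpolation=cv2.INTER_CUBIC)
cv2.imwrite("pics/grab.png",np.hstack([a,b]))
E
```

```text
t 6.0333 pos [ 517.2 -101.4   29.5] rot [180.   0.  74.] F [ 0.9 -0.4  0.5] w 29.4 gf 0.5
shift [-0.7  1.5 -4.5] turn 0.0
```

View pics/grab.png

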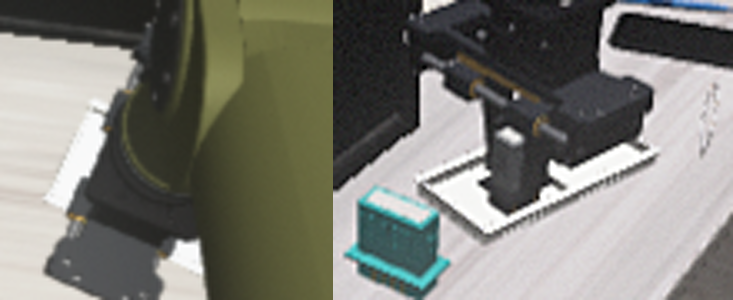

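The module stands upright between the fingers. I'll raise to 34 mm, grip and lift.

Call:
{"method": "arm_command", "body": {"series": "0 0 -4.5 0 170;0 0 0 0 170;0 0 0 0 178;0 0 0 0 200;0 0 0 0 255;0 0 0 0 255;0 0 0 0 255;0 0 0 0 255", "squeeze": 40}}

```text
time_s: 6.8
tool_pos: [0.5175, -0.1014, 0.0342]
tool_rot: [180.0, 0.0, 74.0]
force: [1.5, -0.2, 2.1]
grip_width: 0.0239
grasp_force: 40.0
```

Call:
{"method": "arm_command", "body": {"series": "0 0 -4 0 255;0 0 -8 0 255;0 0 -12 0 255;0 0 -12 0 255;0 0 -12 0 255;0 0 -12 0 255;0 0 -12 0 255;0 0 -12 0 255;0 0 -6 0 255;0 0 0 0 255;0 0 0 0 255"}}

```text
time_s: 7.72
tool_pos: [0.5173, -0.1015, 0.1243]
tool_rot: [180.0, 0.0, 74.0]
force: [0.1, -0.6, -1.6]
grip_width: 0.0234
grasp_force: 40.0
```

```bash
python3 - <<'E'
from h import *
rel([480,160,124],82.2)
E
```

```text
t 7.7167 pos [ 517.3 -101.5  124.3] rot [180.   0.  74.] F [ 0.1 -0.6 -1.6] w 23.4 gf 40.0
shift [ 2.411e+02 -1.079e+02  2.000e-01] turn -0.143
```

Call:
{"method": "arm_command", "body": {"series": "0 -10 0 0 255;10 -10 0 0 255;18 -8 0 0 255;18 -8 0 0 255;18 -8 0 0 255;18 -8 0 0 255;18 -8 0 0 255;18 -8 0 0 255;18 -8 0 0 255;18 -8 0 0 255;18 -8 0 0 255;18 -8 0 0 255;18 -8 0 0 255;18 0 0 0 255;15 0 0 0 255;0 0 0 -0.07 255;0 0 0 -0.07 255;0 0 0 0 255"}}

```text
time_s: 9.22
tool_pos: [0.4779, 0.161, 0.1232]
tool_rot: [-179.9, 0.0, 82.2]
force: [0.2, -0.3, -1.6]
grip_width: 0.0235
grasp_force: 40.0
```

```bash
python3 - <<'E'
from h import *
rel([499.8,171.9,95],82.2)
E
```

```text
t 9.2167 pos [477.9 161.  123.2] rot [-179.9    0.    82.2] F [ 0.2 -0.3 -1.6] w 23.5 gf 40.0
shift [13.8 20.3 28.1] turn 0.001
```

Call:
{"method": "arm_command", "body": {"series": "3 4 4 0 255;4 6 6 0 255;4 6 8 0 255;3 4 6 0 255;0 0 4 0 255;0 0 0 0 255;0 0 0 0 255"}}

```text
time_s: 9.8
tool_pos: [0.5008, 0.1711, 0.0956]
tool_rot: [-179.9, 0.0, 82.0]
force: [-0.2, -0.4, -2.0]
grip_width: 0.0237
grasp_force: 40.0
```

```bash
python3 - <<'E'
from h import *
rel([499.8,171.9,95],82.2)
t=cams.read_camera("top");s=cams.read_camera("side")
cv2.imwrite("pics/s1.png",s);cv2.imwrite("pics/t1.png",t)
a=cv2.resize(t[150:230,160:260],(300,240),interpolation=cv2.INTER_CUBIC)
b=cv2.resize(s[190:260,185:265],(480,420),interpolation=cv2.INTER_CUBIC)
c=np.zeros((420,800,3),np.uint8); c[:240,:300]=a; c[:,320:]=b
cv2.imwrite("pics/hover.png",c)
E
```

```text
t 9.8 pos [500.8 171.1  95.6] rot [-179.9    0.    82. ] F [-0.2 -0.4 -2. ] w 23.7 gf 40.0
shift [ 0.6 -1.1  0.6] turn -0.003
```

View pics/hover.png

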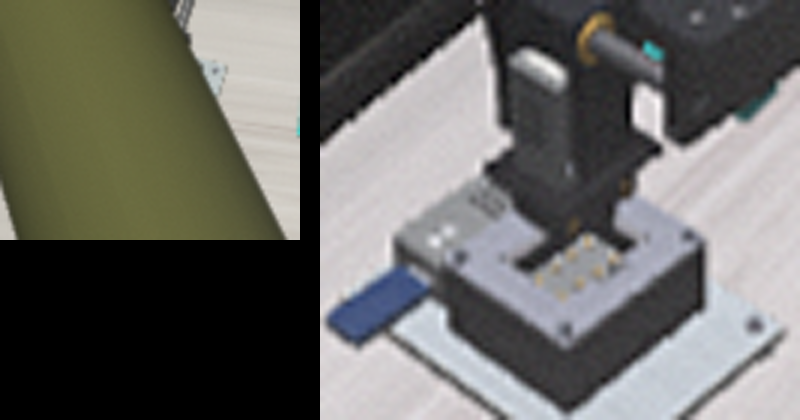

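The side crop shows the module upright in the gripper over the well, key side toward the robot: collar corners at about crop (487,172) and (660,150), housing top at (515,52) and (565,88). The top view is blocked by the arm. I'll compare the predicted corner pixels with these.

```bash
cat >> h.py <<'E'
def proj(n,P):
    c=cams.calibration(n); Rm=R.from_euler("xyz",c["rotation"],degrees=True).as_matrix()
    q=(np.atleast_2d(P)/1000-c["origin"])@Rm@np.array(c["K"]).T
    return q[:,:2]/q[:,2:]
E
python3 - <<'E'
from h import *
s=cv2.imread("pics/s1.png")
yaw=np.radians(-8); ux=np.array([np.cos(yaw),np.sin(yaw),0]);uy=np.array([-np.sin(yaw),np.cos(yaw),0])
o=np.array([500.8,171.1,64.6])
names={"top+x+y":(12,18,68),"top-x+y":(-12,18,68),"col+x+y":(19,25,22),"col-x+y b":(-19,25,18),"col-x-y":(-19,-25,22),"foot-x+y":(-12,18,0),"foot-x-y":(-12,-18,0)}
pts=[o+a*ux+b*uy+[0,0,c] for a,b,c in names.values()]
z=lambda p:((p-[185,190]+.5)*6+[320,0]).round(0)
for k,p in zip(names,z(proj("side",pts))): print(k,p)
P0=proj("side",[o+22*uy+[0,0,0],o+22*uy+uy])
print("px(zoom) per mm uy",(P0[1]-P0[0])*6, "per mm ux",(proj("side",[o+ux])-proj("side",[o]))*6)
d=cv2.resize(s[195:240,205:245],(712,800)[::1] if 0 else (533,600),interpolation=cv2.INTER_CUBIC)
d=np.clip(d.astype(float)*1.6+20,0,255).astype(np.uint8)
cv2.imwrite("pics/hz.png",d)
E
```

```text
top+x+y [502.  60.]
top-x+y [554.  92.]
col+x+y [479. 167.]
col-x+y b [559. 229.]
col-x-y [664. 145.]
foot-x+y [561. 247.]
foot-x-y [635. 194.]
px(zoom) per mm uy [-2.14014944  1.51370285] per mm ux [[-2.06213026 -1.3501975 ]]
```

View pics/hz.png

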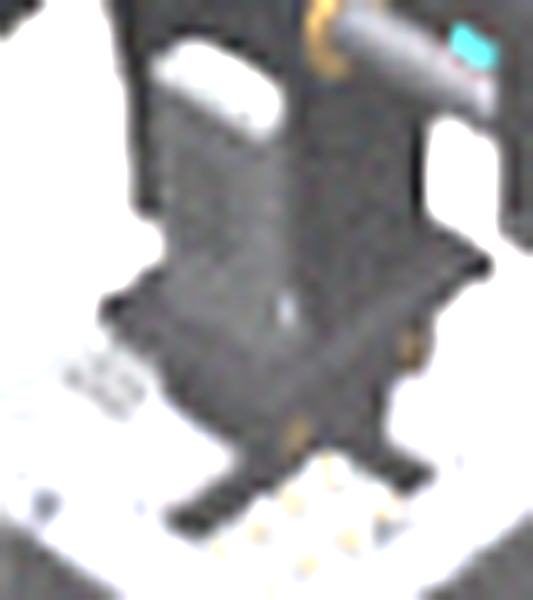

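Collar corners agree with the prediction to within about 1 mm, and both measurement chains suggest shifting about +1.5 mm in y and -1 mm in x. I'll correct that and enter slowly.

Call:
{"method": "arm_command", "body": {"series": "1.4 -1 0 0 255;0 0 4 0 255;0 0 4 0 255;0 0 4 0 255;0 0 3 0 255;0 0 2 0 255;0 0 2 0 255;0 0 1.5 0 255;0 0 1.5 0 255;0 0 0 0 255;0 0 0 0 255"}}

```text
time_s: 10.82
tool_pos: [0.5006, 0.1727, 0.074]
tool_rot: [-180.0, 0.0, 82.0]
force: [-0.5, -0.1, -0.9]
grip_width: 0.0239
grasp_force: 40.0
```

```bash
python3 - <<'E'
from h import *
from cell import telemetry
rel([499.8,172.4,77],82.2); print(telemetry.get_obs()["wrist_torque"])
E
```

```text
t 10.8167 pos [500.6 172.7  74. ] rot [-180.    0.   82.] F [-0.5 -0.1 -0.9] w 23.9 gf 40.0
shift [-0.4 -0.8 -3. ] turn -0.003
[0.00244777 0.00518053 0.02867519]
```

The foot has entered the well 3 mm with no force. Continuing.

Call:
{"method": "arm_command", "body": {"series": "0 0 1.5 0 255;0 0 1.5 0 255;0 0 1.5 0 255;0 0 1 0 255;0 0 0 0 255"}}

```text
time_s: 11.23
tool_pos: [0.5006, 0.1727, 0.0683]
tool_rot: [-180.0, -0.0, 82.0]
force: [-1.0, 0.5, -2.1]
grip_width: 0.0239
grasp_force: 40.0
```

Call:
{"method": "arm_command", "body": {"series": "0 0 1 0 255;0 0 1 0 255;0 0 1 0 255;0 0 1 0 255;0 0 0 0 255;0 0 0 0 255"}}

```text
time_s: 11.73
tool_pos: [0.5007, 0.1727, 0.065]
tool_rot: [-180.0, 0.0, 82.0]
force: [-2.9, -0.2, 5.4]
grip_width: 0.0237
grasp_force: 40.0
```

Call:
{"method": "arm_command", "body": {"series": "0 -0.6 0 0 255;0 0 1 0 255;0 0 1 0 255;0 0 1 0 255;0 0 1 0 255;0 0 0 0 255;0 0 0 0 255"}}

```text
time_s: 12.32
tool_pos: [0.5006, 0.1728, 0.0612]
tool_rot: [179.9, 0.0, 82.0]
force: [-1.7, -1.4, 6.6]
grip_width: 0.0233
grasp_force: 40.0
```

Call:
{"method": "arm_command", "body": {"series": "0 0 0.5 0 255;0 0 0.5 0 255;0 0 0.5 0 255;0 0 0 0 255;0 0 0 0 255"}}

```text
time_s: 12.73
tool_pos: [0.5006, 0.1728, 0.06]
tool_rot: [179.9, 0.0, 82.0]
force: [-3.0, -0.9, 8.1]
grip_width: 0.0235
grasp_force: 40.0
```

Call:
{"method": "arm_command", "body": {"series": "0 0 0.5 0 255;0 0 0.5 0 255;0 0 0 0 255;0 0 0 0 255"}}

```text
time_s: 13.07
tool_pos: [0.5007, 0.1727, 0.0592]
tool_rot: [179.9, 0.0, 82.0]
force: [-2.5, -2.2, 10.4]
grip_width: 0.0236
grasp_force: 40.0
```

Call:
{"method": "arm_command", "body": {"series": "0 0 0.5 0 255;0 0 0.5 0 255;0 0 0 0 255;0 0 0 0 255"}}

```text
time_s: 13.4
tool_pos: [0.5007, 0.1728, 0.0592]
tool_rot: [179.9, 0.1, 82.0]
force: [-5.9, -2.6, 19.1]
grip_width: 0.0239
grasp_force: 40.0
```

```bash
python3 - <<'E'
from h import *
rel([499.8,172.4,59],82.2)
s=cams.read_camera("side")
cv2.imwrite("pics/fin.png",cv2.resize(s[190:260,190:270],(640,560),interpolation=cv2.INTER_CUBIC))
E
```

```text
t 13.4 pos [500.7 172.8  59.2] rot [1.799e+02 1.000e-01 8.200e+01] F [-5.9 -2.6 19.1] w 23.9 gf 40.0
shift [-0.5 -0.8  0.2] turn -0.003
```

View pics/fin.png

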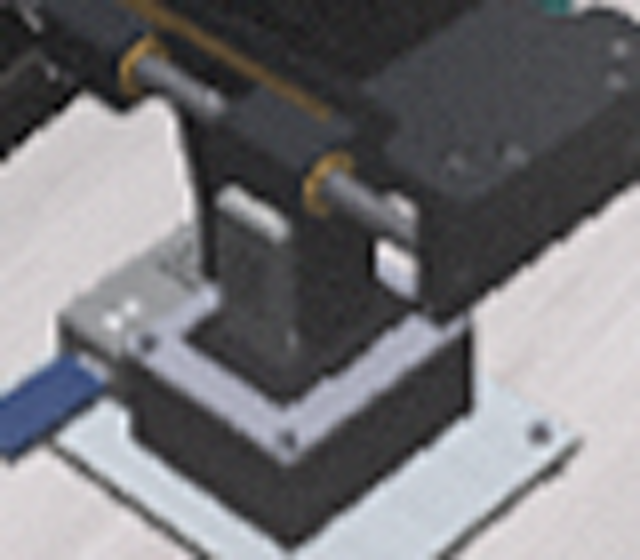

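The crop shows the collar lying flat on the stop plate, with the frame even on both visible sides (front corner at 290,395). One short hold to confirm it is steady.

Call:
{"method": "arm_command", "body": {"series": "0 0 0 0 255;0 0 0 0 255;0 0 0 0 255;0 0 0 0 255;0 0 0 0 255;0 0 0 0 255"}}

```text
time_s: 13.95
tool_pos: [0.5007, 0.1728, 0.0592]
tool_rot: [179.9, 0.1, 82.0]
force: [-5.5, -2.1, 18.8]
grip_width: 0.0233
grasp_force: 40.0
```

```bash
python3 -c "
from cell import env
print(env.sign_off())"
```

```text
the job is handed in; nothing more can be done
None
```

The narrow module is plugged into the jig and held with its collar flat on the stop plate at about 19–20 N, and the job was handed in at about 14 s. The wide module is still in the tray; on the approach the gripper body brushed the printer at about 8 N.

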